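Close up the figure drawer and the lidded box

ROBOT

A 6-joint arm with a two-finger parallel gripper is mounted at the origin on the work surface. World frame = base frame: x ahead of the robot, y to its left, z up, the work surface at z = 0. Lengths are in m, angles in rad, forces in N, time in s.
With the tool pointing down it reaches from about 0.35 to 0.875 m from the base axis. Payload 4.2 kg.
Tool frame: the origin (TCP) lies between the finger pads; the fingertips stand env.nose_length ahead of it and the grasp point (between the pads) lies 5 mm behind it (env.nose_length is the distance from the TCP to the fingertips, in m); z points along the fingers, y is the line along which they close (so a half turn about z gives the same grasp; the last joint's range is limited). The gripper opens to 87 mm and grips with 3 to 60 N. Pads are 19 mm wide; open, the fingers measure 117 mm over their backs; the gripper's body (75 mm by 190 mm) begins 51 mm behind the grasp point.
Start: joints at [1.365, 0.385, 0.008, 0, -1.194, -0.259], TCP at [0.28, 0.559, 0.237] pointing down, gripper open.
Joint ranges: [-3.14, 3.14], [-1.21, 2.06], [-1.07, 1.41], [-3.16, 2.05], [-2.99, -0.16], [-3.1, 3.1]. Speed limits (rad/s): [2.79, 2.79, 3.14, 3.14, 3.14, 3.14].

INTERFACE

Orientations are given as a 3x3 rotation matrix whose columns are the frame's x, y, z axes.
In Python, from rig import env gives the robot as it stands. The module is installed in compiled form; this text tells all that it offers. Calls block until the motion is done:
- env.movep(position, orientation): joint-space move of the TCP to a pose.
- env.move_l(position, rotation=None, velocity=0.15): straight line of the TCP; rotation=None keeps the orientation; velocity is the mean speed in m/s.
- env.set_joints(angles): joint-space move.
- env.open() and env.clamp(newtons=None): open the fingers fully, or close them until they stop; newtons is the grip in N (None keeps the last).
- env.pause(seconds).
- env.inverse_kinematics(position, orientation): joint angles nearest the present ones, or None.
- env.read_state(): the state.
- env.get_image(name): name is "side" or "top" or "wrist"; returns (picture, depth): 384x512x3 uint8, blue, green, red; 384x512 float32, m along the optical axis (not along the pixel's ray), 0 where there is no reading.
- env.camera_params(name): a dict with "mtx" (3x3 intrinsics, pixels), "rvec" (rotation vector, rad) and "tvec" (3), from world to camera coordinates, as OpenCV has them. Camera axes: x right, y down, z forward; pixel columns grow to the right and rows downward; lengths in m; the calibration is good to about 2 mm. A picture is of the moment at which its call begins: read the wrist's pose just before it. camera_params takes no time and is no camera call; for the wrist camera it gives the pose at the moment of the call.
A pose or a line that the arm cannot do raises env.MotionError and nothing moves.
- env.close_job(): hands the job in; it is judged then, once.
The state is a dict: "time_s": time; "q": joint angles; "qvel": joint speeds; "joint_torque": joint torques, N m; "ee_pos": TCP position; "eef_rot": TCP orientation; "wrist_force": force on the tool from outside, world axes, zero at the start; "wrist_torque": the same for the moment, N m; "gripper_width": finger opening in m; "finger_force": force on a finger pad.
Only numpy, scipy, OpenCV 4.12 (cv2) and the standard library are available. Lean on these libraries where they do the work, as an engineer would, in place of code of your own. Each camera call takes 0.05 s, during which the arm holds its last target. There are 200 camera calls.

TASK

The painting session is over: with your fingertips, push the drawer that holds the painted figures fully home, and push the hinged lid of the wooden box down until it lies flat shut. Do it gently, so that no figure falls over and nothing slams, and leave the drawer with the paint pots open as it is. Only push: do not pick up or disturb anything standing in the drawers, in the box or on the bench.

Things in the scene. Friction and masses are not known exactly. Their poses are not given: they have to be found in the camera images.
- figs: the unit whose drawer holds the two painted figures: oak unit with one drawer, 200 deep (x) x 170 wide (y) x 95 high, fixed; origin: centre of its underside; front face 100 mm from the origin towards its own -x, the drawer slides out along its -x. Drawer floor 22 mm above the bench. The left-to-right order of both units and the box varies
- figs_drawer0 (a joint): opening of the figure drawer (m): 0 fully home; starts 0.06 to 0.10 out. Pushing it takes about 1 N plus 4 N per m/s; it stops dead at 0 and stays where it is left
- figs_drawer0_handle (a point): figure drawer: middle of the horizontal bar handle (11 thick, 85 long along the unit's y), 35 mm before the drawer's face, 57 mm above the bench; shut, it lies at x = -135 mm, y = 0 in the unit's frame. The face is 15 thick, 164 wide, its top 82 mm above the bench; the drawer's walls behind it are lower (73 mm)
- pots: the unit whose drawer holds the two paint pots, same build as the other: oak unit with one drawer, 200 deep (x) x 170 wide (y) x 95 high, fixed; origin: centre of its underside; front face 100 mm from the origin towards its own -x, the drawer slides out along its -x. Drawer floor 22 mm above the bench
- pots_drawer0 (a joint): opening of the paint-pot drawer (m), starts 0.06 to 0.10 out; to be left as it is
- pots_drawer0_handle (a point): paint-pot drawer: middle of the horizontal bar handle (11 thick, 85 long along the unit's y), 35 mm before the drawer's face, 57 mm above the bench; shut, it lies at x = -135 mm, y = 0 in the unit's frame. The face is 15 thick, 164 wide, its top 82 mm above the bench; the drawer's walls behind it are lower (73 mm)
- box: open oak box, 170 x 170 x 75 high, walls 6, fixed to the bench; its centre lies 70 mm from this origin towards -x of its own frame (so it spans x from -155 to +15 mm, y from -85 to +85 mm); origin on the bench. Its lid is hinged on the far (+x) rim
- lid (a joint): angle of the box's lid (rad): 0 flat shut on the rim, grows as the free (near, -x) edge rises; starts 0.5 to 1.1. The hinge is stiff: the lid stays where it is left; pushing its free edge down takes about 1.5 to 3 N
- lid_hinge (a point): middle of the lid's hinge line, 75.5 mm above the bench, on the underside of the lid, at x = +15 mm in the box's frame; turns with the lid: its -x axis runs along the lid to the free edge, its z axis is the lid's outer face normal, its y axis the hinge line
- lid_edge (a point): middle of the lid's free edge, on the outer (upper) face, 170 mm from the hinge; the lid is 170 wide, 8 thick, with a finger lip 50 wide sticking 6 mm out of the middle of the edge and 2 mm above the face
- fig_a: painted war-game figure, 40 mm tall (44 to the spear tip) on a round base of 25 mm diameter, about 40 g, easily tipped; origin: centre of the base's underside, z up; stands loose in the figure drawer
- fig_b: painted war-game figure, 40 mm tall (44 to the spear tip) on a round base of 25 mm diameter, about 40 g, easily tipped; origin: centre of the base's underside, z up; stands loose in the figure drawer
- fig_c: painted war-game figure, 40 mm tall (44 to the spear tip) on a round base of 25 mm diameter, about 40 g, easily tipped; origin: centre of the base's underside, z up; stands loose in the box with the lid
- fig_d: painted war-game figure, 40 mm tall (44 to the spear tip) on a round base of 25 mm diameter, about 40 g, easily tipped; origin: centre of the base's underside, z up; stands loose in the box with the lid
- fig_e: painted war-game figure, 40 mm tall (44 to the spear tip) on a round base of 25 mm diameter, about 40 g, easily tipped; origin: centre of the base's underside, z up; a bystander on the bench in front of the box
- pot_a: screw-top paint pot, 28 diameter, 42 tall, loose in the paint-pot drawer; origin: centre of underside
- pot_b: like pot_a, in the same drawer
- jar: small jar with a paper label, 32 diameter, 50 tall, bystander on the bench in front of the box; origin: centre of underside
- glue: white glue bottle, 34 diameter, 85 tall, bystander nearer the robot; origin: centre of underside
- brushpot: white pot with brushes, 44 diameter, 85 tall with the brushes, bystander nearer the robot; origin: centre of underside
Things that resemble listed ones, but are neither listed nor needed, are in the scene too. What is shaped like the box but purple is not meant.

How it is judged:
At the end, for the whole second after the job is handed in: Figure drawer within 4 mm of home, lid within 0.03 rad of shut, paint-pot drawer within 15 mm of its start; figures and pots upright (0.3 rad) and at rest, the two drawer figures inside their unit, bench bystanders within 30 mm of where they stood (value of joint figs_drawer0 below 0.004 m and value of joint lid below 0.03 rad and distance of pots_drawer0_handle from where it was at the start of the episode below 0.015 m and angle between each of fig_a, fig_b, fig_c, fig_d, fig_e, pot_a, pot_b's own z axis and vertical below 0.3 rad and linear speed of each of fig_a, fig_b, fig_c, fig_d, fig_e below 0.02 m/s and x of fig_a in the frame of figs between -0.085 and 0.085 m and height (world z) of each of fig_a, fig_b below 0.05 m and x of fig_b in the frame of figs between -0.085 and 0.085 m and distance of each of fig_e, jar, glue, brushpot from where it was at the start of the episode below 0.03 m); the robot touches nothing.
It fails at once if a figure or a paint pot is tipped over, or any loose thing is lifted (angle between any of fig_a, fig_b, fig_c, fig_d, fig_e, pot_a, pot_b's own z axis and vertical above 0.6 rad or height (world z) of any of fig_a, fig_b, fig_c, fig_d, fig_e, pot_a, pot_b above 0.05 m or height (world z) of any of fig_e, jar, glue, brushpot above 0.025 m).
It fails at once if the drawer with the paint pots is moved by more than 15 mm (distance of pots_drawer0_handle from where it was at the start of the episode above 0.015 m).
It fails at once if a bystander on the bench is moved by more than 30 mm or knocked over (distance of any of fig_e, jar, glue, brushpot from where it was at the start of the episode above 0.03 m or angle between any of fig_e, jar, glue, brushpot's own z axis and vertical above 0.6 rad).
It fails at once if the figure drawer is slammed (over 0.5 m/s) or the lid (over 3 rad/s), or they are pulled further open (over 125 mm, 1.35 rad) (velocity of joint figs_drawer0 below -0.5 m/s or value of joint figs_drawer0 above 0.125 m or velocity of joint lid below -3 rad/s or value of joint lid above 1.35 rad).
It fails at once if the fingers press on the box or on the figure drawer unit with more than 45 N (contact force between the fingers and box above 45 N or contact force between the fingers and figs above 45 N).
It also fails if it takes over 56 s, if anything falls off the work surface, if the arm or the gripper's body presses on something with over 40 N, if the wrist force passes 120 N, or if a joint passes its speed limit or range.

## Working session

There is one attempt and no reset: what is moved stays moved. The work goes in short steps, each a Python script; the robot and the scene stay as the last script left them, time stands still between calls to the robot, and variables do not carry over. Pictures are saved under pics/ and viewed, at most 10 in all, crops included, and the job is handed in when it is done.

```bash
mkdir -p pics
cat > h.py <<'E'
import numpy as np, cv2
from rig import env
def cam(n):
    p=env.camera_params(n); im,d=env.get_image(n)
    R=cv2.Rodrigues(np.array(p["rvec"],float))[0]; t=np.array(p["tvec"],float).ravel(); K=np.array(p["mtx"])
    v,u=np.mgrid[:384,:512]
    c=np.stack([(u-K[0,2])/K[0,0]*d,(v-K[1,2])/K[1,1]*d,d],-1)
    W=(c-t)@R; W[d==0]=np.nan
    return im,d,W
E
python3 - <<'E'
from h import *
for n in ("top","side"):
    im,d,W=cam(n); cv2.imwrite(f"pics/{n}0.png",im); np.savez(f"{n}0.npz",im=im,W=W)
    p=env.camera_params(n);R=cv2.Rodrigues(np.array(p["rvec"],float))[0];print(n,-R.T@np.ravel(p["tvec"]),R[2])
s=env.read_state();print(s["time_s"],env.nose_length,s["eef_rot"])
E
```

```text
top [ 0.42507316 -0.00376745  0.94449051] [ 0.13005074 -0.00515142 -0.99149396]
side [0.43245895 0.49239665 0.69797491] [ 0.10439557 -0.60538611 -0.7890559 ]
0.1 0.014 [[ 8.93829254e-01 -4.48406807e-01 -7.75416298e-04]
 [-4.48407466e-01 -8.93827503e-01 -1.77170921e-03]
 [ 1.01358055e-04  1.93130798e-03 -9.99998130e-01]]
```

View pics/top0.png

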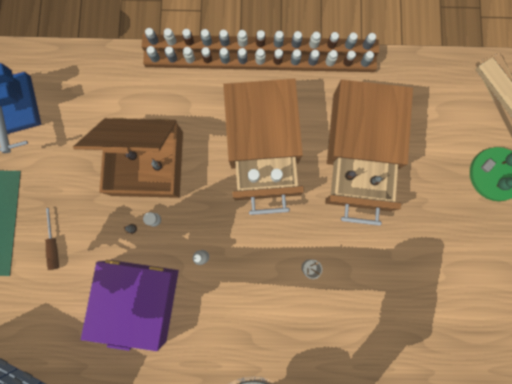

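View pics/side0.png

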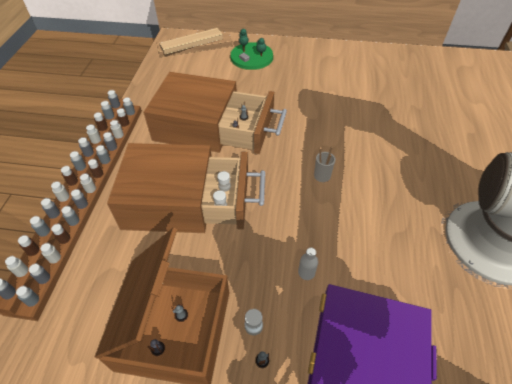

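Top view: the figure drawer is the right unit (figures at ~(350,175) and (376,180), handle ~(362,220)). The pot drawer is the middle unit, the box with its raised lid is at the left (~(140,160)), and the purple box is a decoy.

Run:
```python
from h import *
T=np.load("top0.npz");W=T["W"];S=np.load("side0.npz")["W"]
def px(u,v):return W[v,u].round(3)
def rect(m,n):
    m=cv2.morphologyEx(m.astype(np.uint8),cv2.MORPH_OPEN,np.ones((3,3)))>0
    P=W[m][:,:2]; r=cv2.minAreaRect((P*1000).astype(np.float32)); print(n,r,len(P),np.median(W[m][:,2]))
v,u=np.mgrid[:384,:512]; Z=W[...,2]
rect((abs(Z-.095)<.006)&(u>325)&(u<420)&(v>70)&(v<172),"figs top")
rect((abs(Z-.095)<.006)&(u>215)&(u<310)&(v>70)&(v<172),"pots top")
rect((abs(Z-.082)<.005)&(u>320)&(u<410)&(v>190)&(v<212),"figs face top")
rect((abs(Z-.060)<.008)&(u>335)&(u<395)&(v>212)&(v<230),"figs handle")
rect((abs(Z-.060)<.008)&(u>240)&(u<300)&(v>204)&(v<220),"pots handle")
rect((abs(Z-.075)<.006)&(u>90)&(u<190)&(v>140)&(v<200),"box rim")
rect((Z>.088)&(u>70)&(u<190)&(v>110)&(v<155),"lid")
m=(Z>.09)&(u>70)&(u<190)&(v>110)&(v<155);P=W[m];print("lid z",np.percentile(P[:,2],[0,5,50,95,100]))
for q in [(85,148),(120,148),(150,148),(165,148),(120,125),(100,125),(170,125),(165,135),(131,156),(156,165),(130,228),(151,218),(200,257),(312,268),(350,175),(376,180)]:print(q,px(*q))
# lid via side view
m=(S[...,2]>.09)&(S[...,1]>.12)&(S[...,1]<.5)&(S[...,0]>.5)&(S[...,0]<.73);P=S[m];print(len(P),P.min(0),P.max(0))
c=P.mean(0);n=np.linalg.svd(P-c,full_matrices=0)[2][2];print(c,n)
print(P[P[:,2]>P[:,2].max()-.006].round(3)[::15])
```

```text
figs top ((709.0310668945312, -265.1756896972656), (171.4117431640625, 187.44464111328125), 84.33555603027344) 5709 0.09610019524767732
pots top ((708.5797729492188, -6.670448303222656), (186.53866577148438, 170.39927673339844), 5.554903984069824) 5699 0.09604402762115234
figs face top ((521.578369140625, -245.85061645507812), (163.77890014648438, 15.520988464355469), 84.30949401855469) 472 0.08324003941153307
figs handle ((483.30419921875, -241.28550720214844), (25.768085479736328, 90.39259338378906), 1.0583467483520508) 228 0.06172916392416169
pots handle ((501.2161865234375, -27.026256561279297), (19.117084503173828, 91.30863952636719), 1.1989697217941284) 209 0.062049726884384336
box rim ((593.39990234375, 280.417236328125), (171.56509399414062, 123.73123168945312), 89.72297668457031) 501 0.07538691356885592
lid ((648.2960815429688, 279.03521728515625), (169.63192749023438, 109.96371459960938), 89.8076171875) 2610 0.17018917841186826
lid z [0.09001378 0.09964631 0.17084632 0.21727599 0.22370933]
(85, 148) [0.601 0.339 0.214]
(120, 148) [0.6   0.268 0.222]
(150, 148) [0.603 0.211 
[... 182 characters left out ...]
316 0.018]
(156, 165) [0.607 0.25  0.028]
(130, 228) [0.452 0.303 0.029]
(151, 218) [0.475 0.248 0.05 ]
(200, 257) [0.389 0.125 0.086]
(312, 268) [ 0.364 -0.136  0.007]
(350, 175) [ 0.587 -0.22   0.052]
(376, 180) [ 0.576 -0.282  0.052]
4054 [0.59176919 0.19275239 0.09002844] [0.69916548 0.36231028 0.22283577]
[0.6379996  0.28763052 0.16861191] [ 0.78494811 -0.00102385  0.61956066]
[[0.602 0.252 0.219]
 [0.602 0.258 0.222]
 [0.6   0.261 0.221]
 [0.597 0.262 0.218]
 [0.601 0.269 0.221]
 [0.6   0.271 0.219]
 [0.597 0.272 0.217]
 [0.603 0.279 0.219]
 [0.599 0.282 0.22 ]
 [0.597 0.284 0.218]
 [0.596 0.286 0.217]
 [0.596 0.289 0.218]
 [0.602 0.295 0.22 ]
 [0.599 0.298 0.221]
 [0.597 0.299 0.218]]
```

Run:
```python
from h import *
N=env.nose_length; R=np.array([[1,0,0],[0,-1,0],[0,0,-1.]])
H=np.array([.700,.279,.0755])
def tcp(th,off=0,r=.15):
    s,c=np.sin(th),np.cos(th)
    return H+[-r*c+(.008+off)*s+.0095,0,r*s+(.008+off)*c+N]
st=env.read_state
env.clamp(5)
p=st()["ee_pos"]; env.move_l([p[0],p[1],.32],velocity=.2)
q=tcp(.9,.03); env.movep([q[0],q[1],.34],R); env.move_l(q,velocity=.15)
env.pause(.2); f0=np.array(st()["wrist_force"]); print(st()["time_s"],f0)
ths=np.r_[np.arange(.95,.1,-.05),np.arange(.1,-.06,-.012)]
for th in ths:
    env.move_l(tcp(th),velocity=.06 if th>.1 else .02)
    f=np.array(st()["wrist_force"])-f0; print(round(th,3),round(st()["time_s"],2),f.round(1))
    if abs(f).max()>12: break
q=np.array(st()["ee_pos"]);print(q, q[2]-N)
env.move_l(q+[0,0,.1],velocity=.15)
im,_,W=cam("top");cv2.imwrite("pics/top1.png",im);print(st()["time_s"])
```

```text
4.9583 [0.28843664 0.42997471 0.64912682]
0.95 5.48 [-0.4 -0.4  0. ]
0.9 5.76 [ 0.  -0.4 -0.2]
0.85 6.03 [ 0.4 -0.2 -0.8]
0.8 6.31 [-0.5 -0.4 -0.1]
0.75 6.58 [-0.2 -0.4 -0.2]
0.7 6.86 [-0.1 -0.9 -0.5]
0.65 7.13 [ 0.  -0.3 -0.6]
0.6 7.41 [-0.4  0.3 -0.8]
0.55 7.68 [-0.5 -1.3  0.1]
0.5 7.96 [-0.  -0.1 -1.6]
0.45 8.23 [ 0.4 -0.6 -0.5]
0.4 8.51 [-0.6 -1.2 -0. ]
0.35 8.78 [ 0.  -0.5 -0.4]
0.3 9.06 [-0.4 -1.2 -0.7]
0.25 9.33 [-0.2  0.1 -0.6]
0.2 9.61 [-1.3 -1.  -0.6]
0.15 9.88 [-0.2 -0.6  0.7]
0.1 10.41 [-0.7 -0.4 -0. ]
0.088 10.66 [-0.4 -0.9 -0.4]
0.076 10.91 [ 0.1 -0.1 -0.4]
0.064 11.16 [ 1.1 -0.7 -0.1]
0.052 11.41 [ 0.1 -0.1 -0.7]
0.04 11.66 [ 0.7 -0.8 -0.6]
0.028 11.91 [-0.2  0.  -0.2]
0.016 12.16 [-0.1 -0.8 -1.8]
0.004 12.41 [-1.1 -0.8 -0.4]
-0.008 12.66 [-3.  -1.2  7.2]
-0.02 12.91 [-5.1 -2.6 13.8]
[0.5595623  0.27905112 0.09780348] 0.08380348370738265
13.8
```

Run:
```python
from h import *
_,_,W=cam("side");st=env.read_state
m=(W[...,2]>.06)&(W[...,2]<.13)&(abs(W[...,1]-.28)<.08)&(W[...,0]>.52)&(W[...,0]<.70)
P=W[m];print("lid",len(P),[np.median(P[abs(P[:,0]-x)<.01][:,2]).round(4) for x in (.54,.57,.6,.64,.68)])
N=env.nose_length; a=np.array([np.cos(.0990),-np.sin(.0990),0]); b=np.array([a[1],-a[0],0])
R=np.stack([a,b,[0,0,-1.]],1)
face=np.array([.5216,-.2459,0]); bar=face-.0425*a; print("bar",bar)
P0=bar+[0,0,.045+N]-a*(.0055+.0095)
env.movep(P0-a*.025+[0,0,.12],R); env.move_l(P0-a*.025,velocity=.15)
env.pause(.2); f0=np.array(st()["wrist_force"]); print(st()["time_s"],f0)
log=[]
for s in np.r_[-.012:.012:.003,.02:.075:.01,.075:.125:.0025]:
    env.move_l(P0+a*s,velocity=.04 if .015<s<.075 else .015)
    f=np.array(st()["wrist_force"])-f0; log.append((round(s,4),round(st()["time_s"],2),round(f@a,1)))
    if abs(f).max()>10: break
print(log)
im,_,W=cam("top");cv2.imwrite("pics/top2.png",im);np.savez("top2.npz",W=W)
```

```text
lid 3690 [np.float64(0.0831), np.float64(0.0831), np.float64(0.0833), np.float64(0.0832), np.float64(0.0833)]
bar [ 0.4793081  -0.24169937  0.        ]
16.9167 [-0.2767478   0.41038239  0.96381631]
[(np.float64(-0.012), 17.93, np.float64(0.1)), (np.float64(-0.009), 18.28, np.float64(0.6)), (np.float64(-0.006), 18.63, np.float64(-0.1)), (np.float64(-0.003), 18.98, np.float64(-0.5)), (np.float64(-0.0), 19.33, np.float64(-0.5)), (np.float64(0.003), 19.68, np.float64(-0.0)), (np.float64(0.006), 20.03, np.float64(-0.2)), (np.float64(0.009), 20.38, np.float64(0.4)), (np.float64(0.02), 20.81, np.float64(0.1)), (np.float64(0.03), 21.21, np.float64(0.5)), (np.float64(0.04), 21.61, np.float64(0.1)), (np.float64(0.05), 22.01, np.float64(0.3)), (np.float64(0.06), 22.41, np.float64(0.1)), (np.float64(0.07), 22.81, np.float64(-0.0)), (np.float64(0.075), 23.29, np.float64(0.8)), (np.float64(0.0775), 23.61, np.float64(0.9)), (np.float64(0.08), 23.93, np.float64(0.6)), (np.float64(0.0825), 24.24, np.float64(0.3)), (np.float64(0.085), 24.56, np.float64(-2.0)), (np.float64(0.0875), 24.88, np.float64(-6.2)), (np.float64(0.09), 25.19, np.float64(-10.5))]
```

View pics/top2.png

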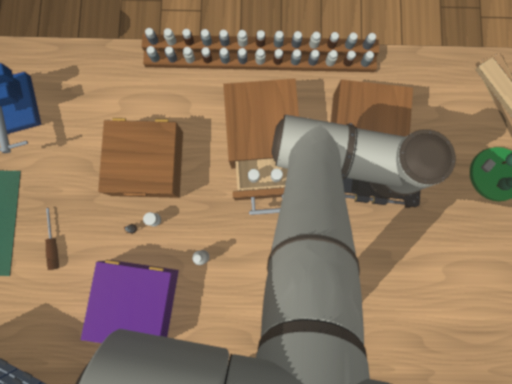

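The lid is flat shut (outline ~(100,122)–(180,195), no gap). The drawer push met a hard stop after about 85 mm. I'll retreat now and check the drawer.

Run:
```python
from h import *
st=env.read_state
a=np.array([np.cos(.0990),-np.sin(.0990),0]); p=np.array(st()["ee_pos"])
env.move_l(p-.03*a,velocity=.06); env.move_l(p-.03*a+[0,0,.15],velocity=.15)
env.movep([.28,.4,.32],np.array(st()["eef_rot"])); env.pause(.3)
im,_,W=cam("top");v,u=np.mgrid[:384,:512];Z=W[...,2]
cv2.imwrite("pics/top3.png",cv2.resize(im[60:290,60:450],None,fx=2,fy=2))
L=(W[...,:2]-[.5216,-.2459])@np.array([[a[0],-a[1]],[a[1],a[0]]])
for n,lo,hi in(("top95",.090,.103),("face82",.077,.089),("handle",.052,.068)):
    m=(abs(Z-(lo+hi)/2)<(hi-lo)/2)&(abs(L[...,1])<.03)&(L[...,0]>-.06)&(L[...,0]<.35); print(n,m.sum(),np.percentile(L[m][:,0],[0,5,50,95,100]).round(4))
print(st()["time_s"])
```

```text
top95 2012 [0.0945 0.1029 0.1852 0.271  0.2813]
face82 192 [0.0796 0.0806 0.0874 0.0955 0.0962]
handle 154 [0.0399 0.0405 0.0462 0.0809 0.0811]
29.95
```

View pics/top3.png

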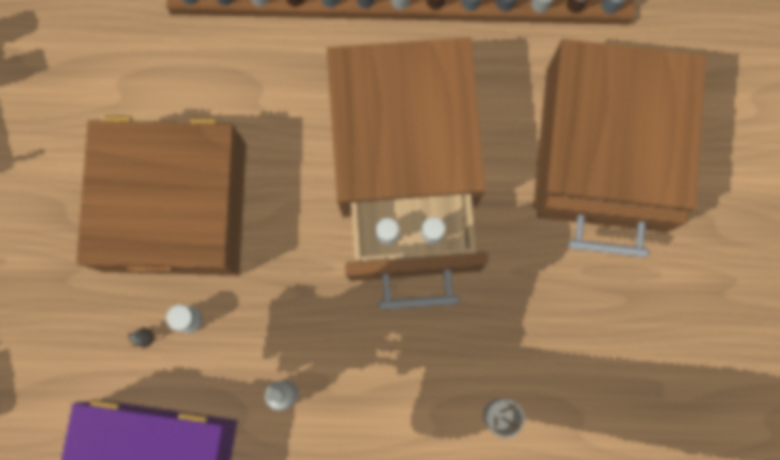

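The picture shows the figure drawer flush with its unit, with the face's back edge meeting the unit's top panel. The lid is shut, the pot drawer is still open as it was, and the bystanders are in place.

```bash
python3 -c "
from rig import env
print(env.close_job())"
```

```text
the job is handed in; nothing more can be done
None
```

I pushed the figure drawer home to its stop and the box lid flat shut, and left the pot drawer open and the bystanders where they stood. The figures in the shut drawer and box couldn't be seen afterwards; the job was handed in at about 30 s with no verdict returned.

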